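# Load the board tester and key-start it

### The job

Slide the circuit-board carrier along its bed until it is fully home against the stop under the test head. Then turn the orange key clockwise, past the green RUN mark, to the yellow START mark against its spring, hold it there for a full second without forcing it, and let it spring back to stay at RUN. Do not turn the key before the carrier is home, and leave the solder spool and heat sink where they are.

Things in the scene. Friction and masses are not known exactly. Their poses are not given: they have to be found in the camera images.
- tester: Fixed white board tester, 300 mm long (its x) by 146 mm wide by 86 mm high. Origin at the centre of its underside, on the table; +x is the direction in which the carrier is pushed home. Its flat bed is 20 mm high; two aluminium rails (12 mm wide, 32 mm above the table, inner faces at y = +57 and -57 mm) guide the carrier from x = -150 mm. The upright stop is at x = +120 mm; the bridge-shaped test head, 60 mm long, spans x = +70 to +130 mm with 44 mm free height over the bed.
- carrier: Loose grey tray, 120 mm (x) by 108 mm (y) by 10 mm, 0.2 to 0.42 kg, with a green circuit board on it, lying between the tester's rails with its x along the tester's x. Origin at the centre of its underside. Home is when its front edge meets the stop: its origin is then at x = +60 mm of the tester (at the start 50 to 95 mm short of that). A blue push lip, 8 mm thick, 70 mm wide, 32 mm high from the underside, stands along its rear edge.
- carrier_lip (a point): Centre of the blue lip's rear face, where it is pushed: 60 mm behind the carrier's origin, 16 mm above its underside.
- keybox: Fixed grey box with a black top plate, 120 mm (x) by 110 mm (y) by 60 mm high, origin at the centre of its underside on the table. White, green and yellow painted marks radiate from the key's axis: OFF at +60 degrees (counter-clockwise from the box's +x, seen from above), RUN along the box's +x, START at about -32 degrees.
- key_axis (a point): Point of the vertical axis of the key, 15 mm behind the box's origin (its -x), 89 mm above the table, at mid height of the key's bow.
- key_arm (a point): Point on the key's long arm, 40 mm from the axis, at mid height and mid thickness. The orange bow is an upright bar 10 mm thick, 30 mm high (74 to 104 mm above the table), reaching 55 mm from the axis in the pointing direction and 15 mm the other way. The plate below it is flat at 60 mm.
- key_run (a joint): Turn of the lock from OFF (0) to RUN (1.047 rad, a firm stop), clockwise from above positive; it starts between 0 and 0.2. Stays where it is left (friction 0.045 N m: about 1 N at the arm point). The key's direction in the box is 1.047 - key_run - key_start from the box's +x, counter-clockwise positive.
- key_start (a joint): Further clockwise turn of the bow beyond the lock, 0 at rest; 0.55 rad is the yellow START mark, 0.65 rad the hard stop. Anything from 0.42 rad on makes START. A spring (0.10 N m at 0 rising to 0.17 N m, 2.5 to 4.5 N at the arm point) returns it to 0 in about half a second when let go; it yields only once the lock is at RUN.
- spool: Bystander: white solder reel standing on its flange, 56 mm diameter, 44 mm high, about 135 mm beyond the key box's centre. Origin at the centre of its underside.
- heatsink: Bystander: finned aluminium heat sink 40 x 60 x 30 mm, in front of the key box on the robot's side. Origin at the centre of its underside.
There are look-alikes about, which are no part of the job. Several things have the shape of the keybox; the one meant has the colours described above. What is shaped like the carrier but black or red is not meant.

How it is judged:
By the outcome, as a careful person would: the job done as asked, in the order asked, and still so for the second after the job is handed in, with the robot touching nothing.
It also fails if it takes over 54 s, if anything falls off the work surface, if the arm or the gripper's body presses on something with over 40 N, if the wrist force passes 120 N, or if a joint passes its speed limit or range.

### The arm

A 6-joint arm with a two-finger parallel gripper is mounted at the origin on the work surface. World frame = base frame: x ahead of the robot, y to its left, z up, the work surface at z = 0. Lengths are in mm, angles in rad, forces in N, time in s.
With the tool pointing down it reaches from about 350 to 850 mm from the base axis. Payload 8.1 kg.
Tool frame: the origin (TCP) lies midway between the tips of the shut fingers; the grasp point (between the pads) lies 19 mm behind it (manip.hold_point_z is the distance from the TCP to the grasp point, in mm); z points along the fingers, y is the direction in which the jaws open and shut (so a half turn about z gives the same grasp; the last joint's range is limited). The gripper opens to 85 mm and grips with 20 to 120 N. Pads are 22 mm wide; open, the fingers measure 114 mm over their backs; the gripper's body (76 mm by 85 mm) begins 54 mm behind the grasp point. The pads swing forward as they close: fully open they stand 13 mm farther back than shut.
Start: joints at [-1.393, 0.13, 1.488, -0, 1.523, -0.085], TCP at [155.891, -579.399, 231.292] pointing down, gripper open.
Joint ranges: [-2.96, 2.96], [-0.89, 2.26], [0.02, 2.5], [-1.34, 4.48], [0, 2.73], [-2.66, 2.66]. Speed limits (rad/s): [2.39, 2.39, 2.79, 3.14, 3.14, 3.14].

### API

Orientations are given as a 3x3 rotation matrix whose columns are the frame's x, y, z axes.
In Python, from station import manip gives the robot as it stands. The module is installed in compiled form; this text tells all that it offers. Calls block until the motion is done:
- manip.move_pose(position, orientation): joint-space move of the TCP to a pose.
- manip.movel(position, rotation=None, rate=150, threshold=None): straight line of the TCP; rotation=None keeps the orientation; rate is the mean speed in mm/s. With threshold (N) it stops when the force on the tool has changed by that much, and returns True; else False.
- manip.goto_joints(angles): joint-space move.
- manip.gripper_to(opening, grasp_force=None): finger opening in mm; grasp_force is the grip in N (None keeps the last); returns when the fingers have stopped.
- manip.dwell(seconds).
- manip.solve_ik(position, orientation): joint angles nearest the present ones, or None.
- manip.sense(): the state.
- manip.get_image(name): name is "scene" or "side" or "wrist"; returns a dict with "img" (420x560x3 uint8, blue, green, red), "depth" (420x560 float32, mm along the optical axis (not along the pixel's ray), 0 where there is no reading), "camera_matrix" (3x3 intrinsics, pixels), "dist_coeffs" ([k1, k2, p1, p2, k3] as OpenCV has them; the pictures are not rectified), "extrinsics" (4x4, takes a point from world to camera coordinates). Camera axes: x right, y down, z forward; pixel columns grow to the right and rows downward; lengths in mm; the calibration is good to about 2 mm. A picture is of the moment at which its call begins.
A pose or a line that the arm cannot do raises manip.PlanningError and nothing moves.
- manip.job_done(): hands the job in, once; it reports no verdict.
The state is a dict: "t": time; "joint_pos": joint angles; "joint_velocities": joint speeds; "joint_efforts": joint torques, N m; "tool_pos": TCP position; "eef_rot": TCP orientation; "force": force on the tool from outside, world axes, zero at the start; "wrist_torque": the same for the moment, N m; "finger_gap": finger opening in mm.
Only numpy, scipy, OpenCV 4.12 (cv2) and the standard library are available. Lean on these libraries where they do the work, as an engineer would, in place of code of your own. Each camera call takes 0.05 s, during which the arm holds its last target.

## Working session

There is one attempt and no reset: what is moved stays moved. The work goes in short steps, each a Python script; the robot and the scene stay as the last script left them, time stands still between calls to the robot, and variables do not carry over. Pictures are saved under pics/ and viewed, and the job is handed in when it is done.

```bash
mkdir -p pics; cat > h.py <<'E'
import numpy as np, cv2
from station import manip
def snap(n,tag):
    d=manip.get_image(n); cv2.imwrite(f'pics/{tag}.png',d['img']); np.savez(f'pics/{tag}.npz',**{k:d[k] for k in d}); return d
def load(tag): return dict(np.load(f'pics/{tag}.npz'))
def ray(d,px,z):
    u=cv2.undistortPoints(np.array(px,float).reshape(-1,1,2),d['camera_matrix'],d['dist_coeffs']).reshape(-1,2)
    E=d['extrinsics'];R=E[:3,:3];t=E[:3,3];c=-R.T@t
    v=np.c_[u,np.ones(len(u))]@R
    return c+v*((z-c[2])/v[:,2])[:,None]
def cloud(d):
    h,w=d['depth'].shape
    g=np.stack(np.meshgrid(np.arange(w),np.arange(h)),-1).reshape(-1,1,2).astype(float)
    u=cv2.undistortPoints(g,d['camera_matrix'],d['dist_coeffs']).reshape(-1,2)
    p=np.c_[u,np.ones(len(u))]*d['depth'].reshape(-1,1)
    E=d['extrinsics']
    return ((p-E[:3,3])@E[:3,:3]).reshape(h,w,3)
E
python3 - <<'E'
from h import *
for n in ("scene","side","wrist"):
    d=snap(n,n+"0");E=d['extrinsics'];print(n,-E[:3,:3].T@E[:3,3],E[2,:3])
print(manip.sense()['t'],manip.hold_point_z)
E
```

```text
scene [1149.71481857 -269.14724756  761.70224149] [-0.66555658  0.29409043 -0.68596302]
side [ 227.41845132  746.8587401  1002.15176793] [ 0.19805427 -0.62098469 -0.75838811]
wrist [ 226.72472299 -560.51977863  373.1277951 ] [-0.27406317 -0.07151325 -0.95904913]
0.15 18.700000000000003
```

View pics/scene0.png

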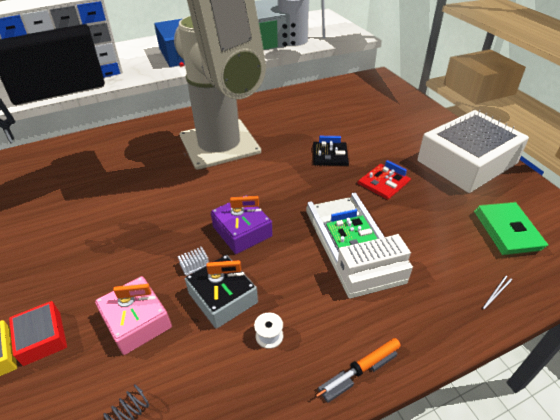

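View pics/side0.png

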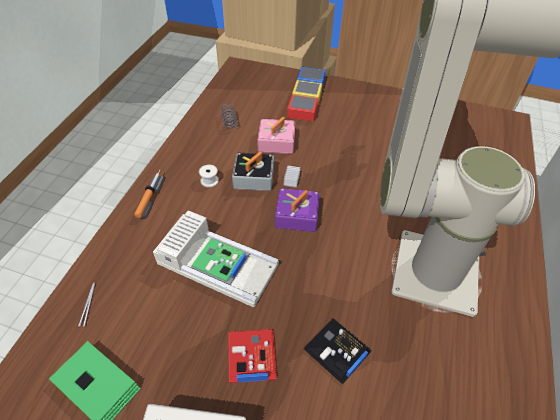

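The scene picture shows the grey/black key box at about (222,288), the tester at (360,245) with the blue lip at (344,215), the spool at (268,330) and the heat sink at (193,262). The purple and pink boxes are look-alikes. Next I'll measure these.

```bash
python3 - <<'E'
from h import *
for tag,boxes in (("scene0",dict(key=(200,250,245,280),lip=(325,205,365,225),kb=(180,255,262,326),tes=(300,185,415,300))),("side0",dict(key=(240,148,275,180),lip=(225,245,250,285),kb=(228,145,278,192),tes=(150,205,282,308)))):
    d=load(tag);P=cloud(d);hsv=cv2.cvtColor(d['img'],cv2.COLOR_BGR2HSV);H,S,V=[hsv[...,i].astype(int) for i in range(3)]
    def box(n):
        m=np.zeros(H.shape,bool);a=boxes[n];m[a[1]:a[3],a[0]:a[2]]=1;return m&(d['depth']>0)
    m=box('key')&(H>5)&(H<18)&(S>180)&(V>90)
    q=P[m];q=q[(q[:,2]>70)&(q[:,2]<112)];t=q[q[:,2]>98]
    print(tag,'key',len(q),q.min(0),q.max(0)); 
    for nm,s in (('all',q),('top',t)):
        if len(s)>5:print(nm,cv2.minAreaRect(s[:,:2].astype(np.float32)),s[:,2].mean())
    m=box('lip')&(H>100)&(H<130)&(S>120)
    q=P[m];print('lip',len(q),q.min(0),q.max(0));t=q[q[:,2]>45];print(cv2.minAreaRect(t[:,:2].astype(np.float32)) if len(t)>4 else '')
    q=P[box('kb')&(S<90)];print('kb z',np.percentile(q[:,2],[5,50,95]))
    q=q[(q[:,2]>55)&(q[:,2]<66)];print('kbplate',cv2.minAreaRect(q[:,:2].astype(np.float32)),np.median(q[:,2]))
    q=P[box('tes')&(S<90)];q=q[(q[:,2]>12)];r=cv2.minAreaRect(q[:,:2].astype(np.float32));print('tester',r,q[:,2].max())
    q=q[(q[:,2]>80)];print('head',cv2.minAreaRect(q[:,:2].astype(np.float32)),np.median(q[:,2]))
for t,b in (("scene0",(170,180,430,340)),("side0",(140,130,320,310))):
    d=load(t)['img'][b[1]:b[3],b[0]:b[2]];cv2.imwrite(f'pics/z{t}.png',cv2.resize(d,None,fx=3,fy=3,interpolation=cv2.INTER_CUBIC))
E
```

```text
scene0 key 322 [ 573.91261508 -197.51049204   75.23580867] [ 601.5083682  -129.71201185  107.45262402]
all ((586.1275024414062, -163.3531494140625), (69.49667358398438, 12.587148666381836), 71.41352844238281) 95.35651055757228
top ((586.0017700195312, -162.98757934570312), (66.76185607910156, 12.231616020202637), 72.23552703857422) 103.09195351957709
lip 176 [503.20607077 139.89906147  29.45746811] [516.73927873 209.44136467  54.12822267]
((509.412841796875, 174.987060546875), (66.36678314208984, 7.191534996032715), 83.78401947021484)
kb z [ 4.40753557 55.22747688 62.41862935]
kbplate ((596.0289306640625, -178.5021209716797), (117.7226333618164, 108.1468276977539), 14.900938987731934) 60.23584926608159
tester ((572.6723022460938, 230.6509552001953), (277.1722717285156, 325.0556640625), 82.08485412597656) 91.05571682324194
head ((673.7301025390625, 152.46575927734375), (147.51190185546875, 62.45841979980469), 81.99211883544922) 86.40486661208071
side0 key 8 [ 574.26318768 -182.92495731   77.66039432] [ 585.50510232 -150.0017685   100.17284455]
all ((581.0223388671875, -166.85919189453125), (34.78907012939453, 2.6061904430389404), 70.82405853271484) 87.06950492760552
lip 131 [500.87116956 144.76287306  29.36262364] [519.01509287 211.39633077  57.8601727 ]
((508.36138916015625, 178.09237670898438), (66.48907470703125, 8.096307754516602), 82.95828247070312)
kb z [ 3.75842529 54.42032596 63.92234234]
kbplate ((594.2958984375, -175.14706420898438), (118.86170959472656, 110.44803619384766), 14.376134872436523) 60.6662159739248
tester ((567.8514404296875, 106.2201156616211), (274.2816162109375, 302.4776611328125), 83.05277252197266) 93.48711680637736
head ((673.5189208984375, 153.7718048095703), (149.0049285888672, 63.469234466552734), 82.13261413574219) 86.89433737618617
```

View pics/zscene0.png

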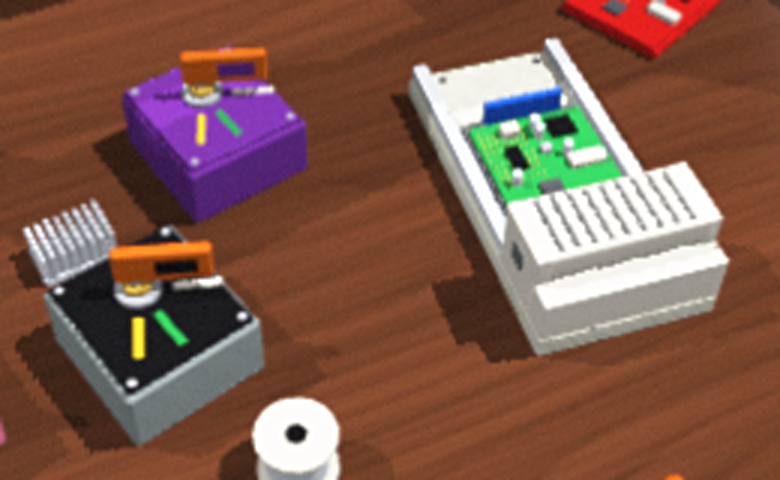

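View pics/zside0.png

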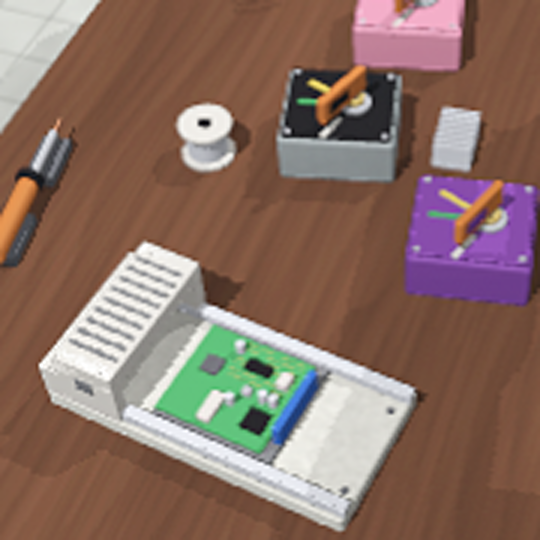

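Both views agree. The tester's origin is near (574.6, 167) at -8°, and the carrier is about 70 mm short. The key axis is near (580.5, -181), with the box at +14.6° and the key at about 72°. I'll push the carrier first, with the fingers shut.

```bash
cat >> h.py <<'E'
def Rd(deg,flip=False):
    a=np.deg2rad(deg+(180 if flip else 0));c,s=np.cos(a),np.sin(a)
    return np.array([[c,s,0],[s,-c,0],[0,0,-1.]])
TO=np.array([574.6,167.]);TY=np.deg2rad(-7.8)
def T(x,y,z): return [TO[0]+x*np.cos(TY)-y*np.sin(TY),TO[1]+x*np.sin(TY)+y*np.cos(TY),z]
KA=np.array([580.4,-181.2]);KY=14.6
def K(ang,off=11+5,r=40,z=80):
    "finger centre behind key face; ang = key world angle deg"
    a=np.deg2rad(ang);u=np.array([np.cos(a),np.sin(a)]);d=np.array([u[1],-u[0]])
    p=KA+r*u-off*d;return [p[0],p[1],z]
E
python3 - <<'E'
from h import *
print(manip.sense()['eef_rot'].round(2))
for f in (0,1):
    q=manip.solve_ik(T(-115,0,150),Rd(-7.8,f));print('T',f,None if q is None else np.round(q,2))
    for a in (80,72,40,14.6,-17):
        q=manip.solve_ik(K(a),Rd(a-90,f));print(a,f,None if q is None else np.round(q,2))
E
```

```text
[[ 0.97  0.26 -0.  ]
 [ 0.26 -0.97  0.  ]
 [ 0.   -0.   -1.  ]]
T 0 [ 0.27 -0.1   1.87 -0.    1.37  1.98]
80 0 [-0.33  0.22  1.67 -0.    1.25  1.42]
72 0 [-0.32  0.23  1.66 -0.    1.25  1.56]
40 0 [-0.32  0.29  1.59 -0.    1.26  2.13]
14.6 0 [-0.33  0.34  1.53 -0.    1.27  2.56]
-17 0 None
T 1 [ 0.27 -0.1   1.87 -0.    1.37 -1.16]
80 1 [-0.33  0.22  1.67 -0.    1.25 -1.72]
72 1 [-0.32  0.23  1.66 -0.    1.25 -1.58]
40 1 [-0.32  0.29  1.59 -0.    1.26 -1.02]
14.6 1 [-0.33  0.34  1.53 -0.    1.27 -0.58]
-17 1 [-0.36  0.37  1.49 -0.    1.28 -0.06]
```

```bash
python3 - <<'E'
from h import *
manip.gripper_to(0)
R=Rd(-7.8,True)
manip.move_pose(T(-115,0,150),R)
manip.movel(T(-115,0,34),R,rate=150)
s=manip.sense();f0=s['force'];print(s['t'],f0,s['tool_pos'],s['finger_gap'])
r=manip.movel(T(-30,0,34),R,rate=50,threshold=8);s=manip.sense();print(r,s['t'],s['force']-f0,s['tool_pos'])
if not r:
    r=manip.movel(T(10,0,34),R,rate=30,threshold=8);s=manip.sense();print(r,s['t'],s['force']-f0,s['tool_pos'])
d=np.array(s['tool_pos'])[:2]-TO;print('tester x,y',d@[np.cos(TY),np.sin(TY)],d@[-np.sin(TY),np.cos(TY)])
snap('side','side1');snap('scene','scene1')
E
```

```text
4.7417 [ 0.38538848  0.02423732 -0.44120783] [461.4656803  182.73412328  34.90679052] 0.16952819199390562
False 6.5917 [-0.06129547  0.27972622  0.27012811] [544.88607964 171.12678523  34.14765076]
True 7.325 [-0.48118337  0.03606981  0.82678025] [562.41519179 168.3307      33.34402687]
tester x,y -12.252669131283962 -0.3352800734289907
```

```bash
python3 - <<'E'
from h import *
R=Rd(-7.8,True)
f0=manip.sense()['force']
r=manip.movel(T(4,0,34),R,rate=20,threshold=10);s=manip.sense();print(r,s['t'],s['force']-f0,s['tool_pos'])
d=np.array(s['tool_pos'])[:2]-TO;print('tester x,y',d@[np.cos(TY),np.sin(TY)],d@[-np.sin(TY),np.cos(TY)])
manip.dwell(.1);print(manip.sense()['force']-f0)
manip.movel(T(-50,0,34),R,rate=150)
manip.movel(T(-60,0,150),R,rate=250)
d=snap('side','side2');snap('scene','scene2')
P=cloud(d);hsv=cv2.cvtColor(d['img'],cv2.COLOR_BGR2HSV)
m=np.zeros(hsv.shape[:2],bool);m[200:310,150:282]=1
m&=(hsv[...,0]>100)&(hsv[...,0]<130)&(hsv[...,1]>120)&(P[...,2]>45)
q=P[m];print(len(q));c=np.median(q[:,:2],0)-TO;print('lip',c@[np.cos(TY),np.sin(TY)],c@[-np.sin(TY),np.cos(TY)])
for t,b in (("scene2",(170,180,430,340)),("side2",(140,130,320,310))):
    d=load(t)['img'][b[1]:b[3],b[0]:b[2]];cv2.imwrite(f'pics/z{t}.png',cv2.resize(d,None,fx=3,fy=3,interpolation=cv2.INTER_CUBIC))
E
```

```text
True 7.775 [ 0.24851285 -0.38444569 -0.87556674] [562.40979128 168.16909047  32.35930795]
tester x,y -12.23608674736569 -0.4961272994959788
[ 0.07506127 -0.14346489  0.35086832]
85
lip 3.2820303368211117 3.5055308083388814
```

View pics/zside2.png

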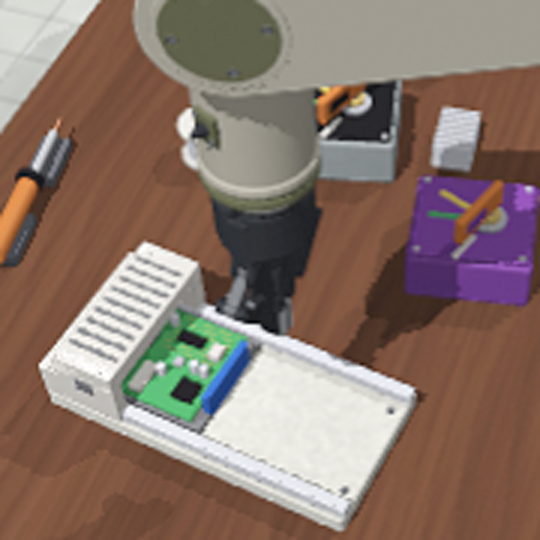

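View pics/zscene2.png

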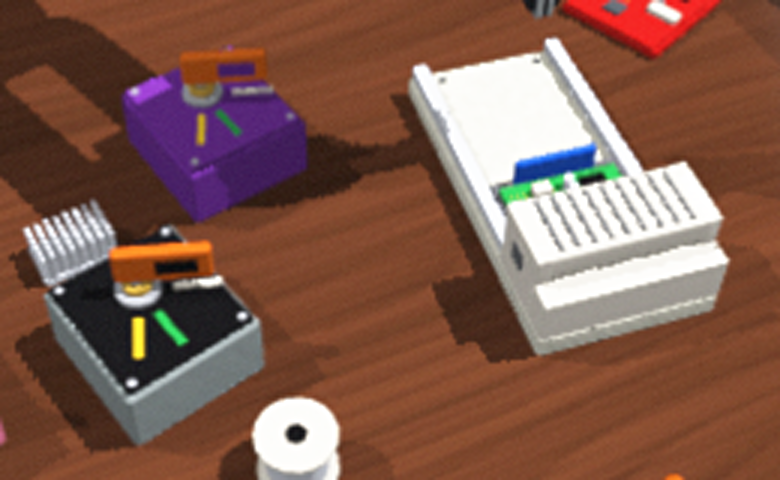

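```bash
python3 - <<'E'
from h import *
ex=np.array([np.cos(TY),np.sin(TY)]);ey=np.array([-ex[1],ex[0]])
for t in ('scene0','scene1','scene2','side0','side1','side2'):
    d=load(t);P=cloud(d);hsv=cv2.cvtColor(d['img'],cv2.COLOR_BGR2HSV)
    m=(hsv[...,0]>100)&(hsv[...,0]<130)&(hsv[...,1]>120)&(P[...,2]>30)&(P[...,2]<60)
    q=P[m];l=np.c_[(q[:,:2]-TO)@ex,(q[:,:2]-TO)@ey];l=l[(abs(l[:,1])<50)&(abs(l[:,0])<90)]
    print(t,len(l),np.percentile(l[:,0],[5,50,95]).round(1),np.percentile(l[:,1],[2,98]).round(1))
    w=P[(hsv[...,1]<90)&(P[...,2]>80)&(P[...,2]<90)];lw=np.c_[(w[:,:2]-TO)@ex,(w[:,:2]-TO)@ey];lw=lw[(abs(lw[:,0]-100)<45)&(abs(lw[:,1])<85)]
    print('  head x',np.percentile(lw[:,0],[2,98]).round(1),np.percentile(lw[:,1],[2,98]).round(1))
E
```

```text
scene0 175 [-68.1 -65.  -62.5] [-33.9  31.3]
  head x [ 71.7 129.5] [-72.5  67.7]
scene1 209 [2.  6.1 8.4] [-36.   29.8]
  head x [ 71.7 129.8] [-73.   68.1]
scene2 187 [4.  6.4 8.6] [-35.5  29.7]
  head x [ 71.6 129.5] [-72.6  68. ]
side0 130 [-70.5 -69.  -63.6] [-30.1  35.2]
  head x [ 70.6 129.2] [-69.5  72.7]
side1 44 [-0.2  1.7  6.5] [11.6 34.4]
  head x [ 70.7 129. ] [-64.2  72.8]
side2 141 [-0.1  1.6  7.6] [-29.6  34.2]
  head x [ 70.6 129.1] [-69.1  72.8]
```

The lip now spans about x = 0 to 8 mm in the tester frame, averaged over both views. That is exactly home, and the fingers were blocked twice at the same place. Next is the key.

```bash
sed -i 's/off=11+5/off=17/' h.py; python3 - <<'E'
from h import *
manip.movel(T(-60,0,190),None,rate=250)
manip.move_pose(K(72,off=35,z=170),Rd(-18,True))
manip.movel(K(72,off=35,z=80),Rd(-18,True),rate=150)
s=manip.sense();f0=s['force'];print(s['t'],s['tool_pos'],f0)
manip.movel(K(72,off=19),Rd(-18,True),rate=60)
for a in (64,56,48,40,32,26,22):
    r=manip.movel(K(a),Rd(a-90,True),rate=40,threshold=8)
    s=manip.sense();an=np.deg2rad(a);d=np.array([np.sin(an),-np.cos(an),0]);print(a,r,round(s['t'],2),'push',round(-(s['force']-f0)@d,2),(np.array(s['tool_pos'])-K(a)).round(1))
    if r:break
snap('scene','scene3')
x=load('scene3')['img'][230:340,160:300];cv2.imwrite('pics/z3.png',cv2.resize(x,None,fx=5,fy=5,interpolation=cv2.INTER_CUBIC))
E
```

```text
11.2417 [ 560.17096398 -132.12572739   80.93892336] [ 0.33688835  0.13330755 -0.25091628]
64 False 12.01 push -0.13 [-0.2  0.1 -0.1]
56 False 12.31 push 0.29 [-0.2  0.  -0. ]
48 False 12.61 push 0.28 [-0.2  0.  -0. ]
40 False 12.91 push -0.83 [-0.2  0.  -0. ]
32 False 13.21 push -0.48 [-0.2  0.  -0. ]
26 False 13.47 push 0.34 [-0.2  0.  -0. ]
22 False 13.72 push -0.09 [-0.1  0.1 -0. ]
```

View pics/z3.png

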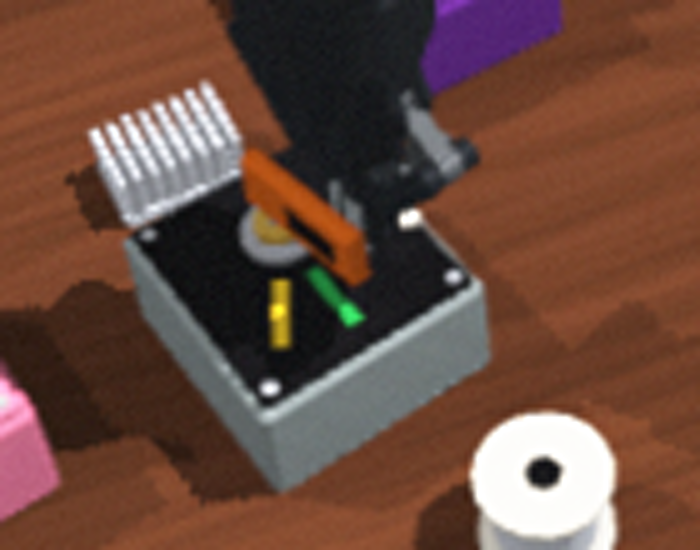

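The finger is carrying the key (orange bow from about (245,165) to (365,270) in the crop), just short of the green mark. I'll measure its angle, then go on to START with force logging.

```bash
cat >> h.py <<'E'
def keyang(d):
    P=cloud(d);hsv=cv2.cvtColor(d['img'],cv2.COLOR_BGR2HSV)
    m=(hsv[...,0]>4)&(hsv[...,0]<18)&(hsv[...,1]>170)&(P[...,2]>96)&(P[...,2]<112)&(np.hypot(P[...,0]-KA[0],P[...,1]-KA[1])<65)
    m[:,:180]=0
    q=P[m][:,:2].astype(np.float32)
    vx,vy,x,y=cv2.fitLine(q,cv2.DIST_HUBER,0,.01,.01).ravel()
    return np.degrees(np.arctan2(vy,vx)),len(q),cv2.minAreaRect(q)
E
python3 - <<'E'
from h import *
print(keyang(load('scene0')),keyang(load('scene3')))
f0=np.array([0.34,.13,-.25])
for a in (18,14,10,6,2,-2,-5,-8,-10,-12):
    r=manip.movel(K(a),Rd(a-90,True),rate=30,threshold=8)
    an=np.deg2rad(a);d=np.array([np.sin(an),-np.cos(an),0]);F=[]
    for i in range(4):
        s=manip.sense();F.append(-(s['force']-f0)@d);manip.dwell(.03)
    print(a,r,round(s['t'],2),'push',round(np.mean(F),2),(np.array(s['tool_pos'])-K(a)).round(1))
    if r or np.mean(F)>5.5:break
d=snap('scene','scene4');print(keyang(d))
E
```

```text
(np.float32(71.31095), 187, ((586.5784301757812, -163.16104125976562), (66.63219451904297, 13.243553161621094), 70.88601684570312)) (np.float32(22.65241), 163, ((597.8961791992188, -175.31468200683594), (69.85321807861328, 10.563508987426758), 22.857402801513672))
18 False 14.12 push 0.22 [-0.1  0.  -0. ]
14 False 14.51 push -0.35 [-0. -0. -0.]
10 False 14.89 push 1.76 [-0.1  0.3 -0.1]
6 False 15.28 push 2.16 [-0.1  0.1 -0. ]
2 False 15.66 push 2.01 [-0.   0.1 -0. ]
-2 False 16.04 push 2.13 [-0.   0.1  0. ]
-5 False 16.43 push 2.43 [0.  0.1 0. ]
-8 False 16.81 push 2.99 [0.  0.1 0. ]
-10 False 17.19 push 3.15 [0.  0.1 0. ]
-12 False 17.57 push 2.98 [0. 0. 0.]
(np.float32(-6.1327195), 57, ((607.9465942382812, -188.70596313476562), (8.469736099243164, 52.93326187133789), 81.34346771240234))
```

```bash
python3 - <<'E'
from h import *
f0=np.array([0.34,.13,-.25])
for a in (-14,-16):
    r=manip.movel(K(a),Rd(a-90,True),rate=30,threshold=8)
    an=np.deg2rad(a);d=np.array([np.sin(an),-np.cos(an),0]);F=[]
    for i in range(4):
        s=manip.sense();F.append(-(s['force']-f0)@d);manip.dwell(.03)
    print(a,r,round(s['t'],2),'push',round(np.mean(F),2))
d=snap('scene','scene5');print(keyang(d));snap('side','side5')
# painted marks: angle on plate plane
d0=load('scene4')
hsv=cv2.cvtColor(load('scene0')['img'],cv2.COLOR_BGR2HSV);d0=load('scene0')
for n,lo,hi in(('green',50,75),('yellow',22,32)):
    m=(hsv[...,0]>lo)&(hsv[...,0]<hi)&(hsv[...,1]>120);m[:270]=0;m[325:]=0;m[:,:205]=0;m[:,240:]=0
    v,u=np.nonzero(m);p=ray(d0,np.c_[u,v],60.5)[:,:2];l=cv2.fitLine(p.astype(np.float32),2,0,.01,.01).ravel();c=p.mean(0)-KA
    print(n,len(p),np.degrees(np.arctan2(l[1],l[0])),np.degrees(np.arctan2(c[1],c[0])))
x=load('scene5')['img'][230:340,160:300];cv2.imwrite('pics/z5.png',cv2.resize(x,None,fx=5,fy=5,interpolation=cv2.INTER_CUBIC))
E
```

```text
-14 False 18.01 push 2.65
-16 False 18.39 push 3.5
(np.float32(-7.532363), 22, ((618.251953125, -194.67332458496094), (9.360170364379883, 30.052473068237305), 89.04108428955078))
green 67 13.277178 13.780742832297335
yellow 61 -15.412423 -19.397873100706356
```

View pics/z5.png

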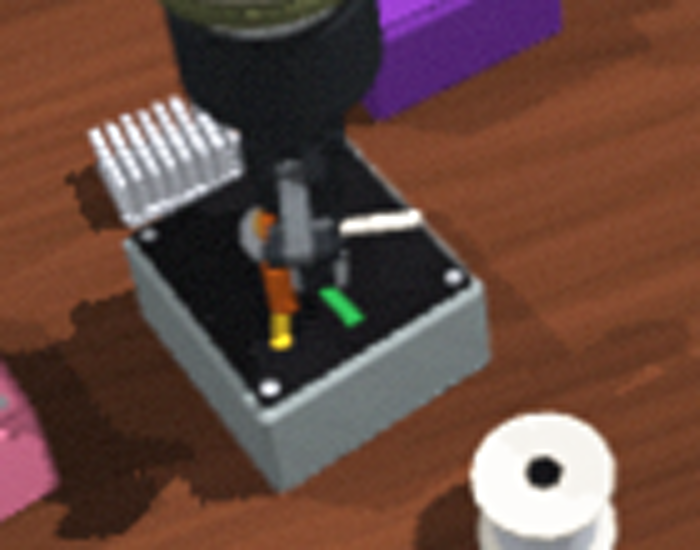

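```bash
python3 - <<'E'
from h import *
for t in('scene4','scene5'):
    d=load(t);hsv=cv2.cvtColor(d['img'],cv2.COLOR_BGR2HSV)
    m=(hsv[...,0]>3)&(hsv[...,0]<18)&(hsv[...,1]>170)&(hsv[...,2]>60);m[:282]=0;m[296:]=0;m[:,:205]=0;m[:,240:]=0
    v,u=np.nonzero(m);print(len(u),u.min(),u.max(),v.min(),v.max())
    # lowest end-face: centre column per row; end face bottom edge z=74
    vb=v.max();c=[u[v>=vb-1].mean(),vb]
    for z,px in((74,c),(89,[u.mean(),v.mean()])):
        p=ray(d,[px],z)[0,:2]-KA;print(t,z,np.hypot(*p),np.degrees(np.arctan2(p[1],p[0])))
    P=cloud(d);q=P[m];q=q[(q[:,2]>72)&(q[:,2]<108)];p=np.median(q,0);p2=p[:2]-KA;print(p,np.hypot(*p2),np.degrees(np.arctan2(p2[1],p2[0])))
d=load('side5')['img'][130:220,210:330];cv2.imwrite('pics/zs5.png',cv2.resize(d,None,fx=5,fy=5,interpolation=cv2.INTER_CUBIC))
E
```

```text
54 214 220 282 292
scene4 74 51.643444775759164 -11.430309849786125
scene4 89 50.05723811119239 -11.60020383868677
[ 632.51906108 -192.00402617   94.26389981] 53.22709375167697 -11.711265418697224
53 212 219 283 292
scene5 74 50.98786072715925 -15.295290314841532
scene5 89 51.598904132413125 -15.180045290033068
[ 632.00759355 -195.31475866   90.7166416 ] 53.502991732427404 -15.296404026742998
```

View pics/zs5.png

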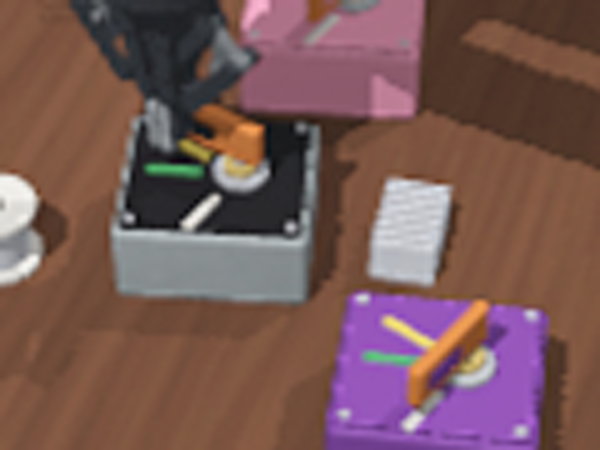

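The key is at about -15.4°, measured at its tip, or about 0.51 rad past RUN (green mark at about 13.5–14°). The push force is 3.5 N, within the spring's range. I'll nudge it about 1.5° further, hold, then release by backing straight away.

```bash
python3 - <<'E'
from h import *
f0=np.array([0.34,.13,-.25]);a=-17.3
an=np.deg2rad(a);d=np.array([np.sin(an),-np.cos(an),0])
print(manip.movel(K(a),Rd(a-90,True),rate=30,threshold=8))
F=[]
for i in range(16):
    manip.dwell(.1);F.append(round(-(manip.sense()['force']-f0)@d,1))
print(F,manip.sense()['t'])
manip.movel(K(a,off=65),None,rate=150)
manip.movel(K(a,off=65,z=200),None,rate=200)
manip.move_pose([400,0,260],Rd(0,True))
manip.dwell(.3)
dd=snap('scene','scene6');snap('side','side6');print(keyang(dd),manip.sense()['t'])
x=dd['img'][180:340,160:420];cv2.imwrite('pics/z6.png',cv2.resize(x,None,fx=3,fy=3,interpolation=cv2.INTER_CUBIC))
E
```

```text
False
[np.float64(3.7), np.float64(3.6), np.float64(2.5), np.float64(2.9), np.float64(2.7), np.float64(3.4), np.float64(2.4), np.float64(3.3), np.float64(3.7), np.float64(3.1), np.float64(4.1), np.float64(3.6), np.float64(3.1), np.float64(3.4), np.float64(3.2), np.float64(2.3)] 20.375
(np.float32(13.990509), 156, ((599.191162109375, -177.60768127441406), (68.77068328857422, 10.690438270568848), 13.694345474243164)) 23.5083
```

View pics/z6.png

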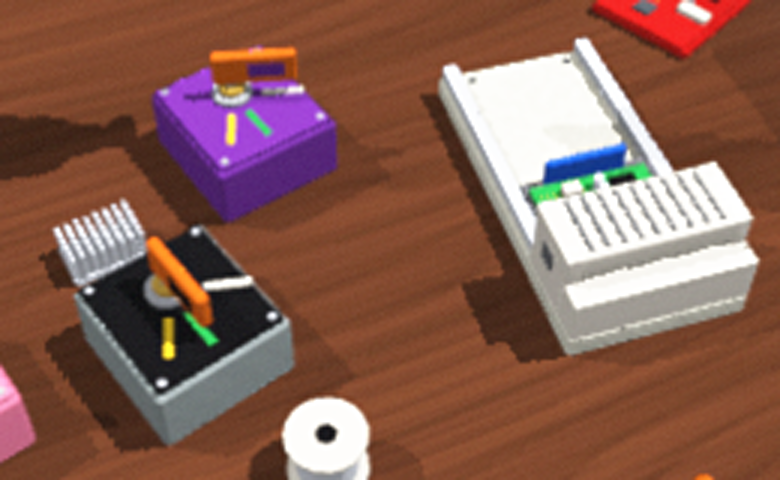

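View pics/side6.png

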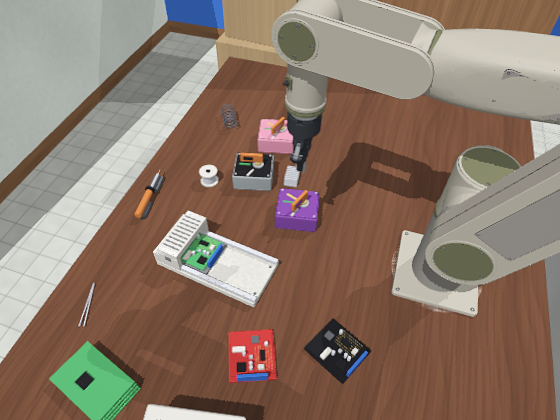

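The key lies along the green mark at 14.0°, the carrier is home, and the spool and heat sink have not moved. The arm is clear, so I'm handing in.

```bash
python3 - <<'E'
from station import manip
manip.job_done();print(manip.sense()['t'])
E
```

```text
the job is handed in; nothing more can be done
the job is handed in; nothing more can be done
```

I handed the job in after about 23.5 s of the 54 s allowed; no verdict was reported. The carrier is home and the key went to START, was held there, and sprang back to RUN.

- **Carrier:** I pushed it with the shut fingers until it was blocked twice at the same place. The push was stopped at a 10 N limit. The lip measured about 0 to 8 mm in the tester frame, which is exactly home. The two cameras differed by about 4 mm on the lip and bracketed that position.
- **Key at START:** I then turned the key with the finger to about 0.54 rad past RUN. I measured 0.51 rad from the camera at the tip, then nudged it about 1.3° further. I held it there for 1.6 s at roughly 2.3 to 4.1 N, with no hard-stop contact.
- **Key back at RUN:** After I backed off, the key measured 14.0°. The green mark measured 13.3 to 13.8° and the box axis about 14.5°.
- **Bystanders:** In the last pictures the spool and heat sink stand where they were, and the arm touches nothing.

One check disagreed. While the finger partly hid the key at START, a line fit of its top edge gave about -7.5°. I discarded it because only 22 points were visible; the tip measurement and the finger position agreed with each other.

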